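# Roll a phone back panel down in the bonding fixture

## Robot

A 6-joint arm with a two-finger parallel gripper is mounted at the origin on a cart in front of the work surface, level with it; the furniture and walls round the work are solid. World frame = base frame: x ahead of the robot, y to its left, z up, the work surface at z = 0. Lengths are in mm, angles in rad, forces in N, time in s.
With the tool pointing down it reaches from about 300 to 775 mm from the base axis. Payload 14.6 kg.
Tool frame: the origin (TCP) lies at the very end of the fingers, on their centre line; the grasp point (between the pads) lies 19 mm behind it; z points along the fingers, y is the line along which they close (so a half turn about z gives the same grasp; the last joint's range is limited). The gripper opens to 94 mm and grips with 3 to 60 N. Pads are 16 mm wide; open, the fingers measure 119 mm over their backs; the gripper's body (75 mm by 177 mm) begins 78 mm behind the grasp point.
Start: joints at [-1.364, 0.3, 1.521, -0, 1.321, -0.067], TCP at [148.709, -529.504, 205.446] pointing down, gripper open.
Joint ranges: [-3.03, 3.03], [-0.79, 2.21], [0.23, 2.52], [-1.04, 4.18], [0, 3.07], [-2.55, 2.55]. Speed limits (rad/s): [2.22, 2.22, 2.57, 3.14, 3.14, 3.14].

## Interface

Orientations are given as [roll, pitch, yaw] about the fixed x, y, z axes, in that order (R = Rz(yaw) Ry(pitch) Rx(roll)).
In Python, from cell import manip gives the robot as it stands.
- The arm moves only by the tool servo_tool, never from a script. Its argument "motion" is a list that holds one entry, the list of rows, each a list of 7 numbers: the shift along the world's x, y, z as a fraction of full scale, then the turn, a rotation vector about the world's x, y, z as a fraction of full scale, then the closure, from 0 (fully open) to 1 (shut). In form: [[[x, y, z, rx, ry, rz, gripper], ...]]. A call has 1 to 10 rows; each row is the pose to reach, as a shift and turn from the pose commanded when the call began, turning the shorter way round; what a row does not reach only later rows make up. Full scale, the value 1, is 0.5 m for a shift and pi rad for a turn. A row lasts 1/10 s, in which the tool goes at most 50 mm and 8.59 degrees, less where a joint would pass 70% of its speed; a pose out of reach is approached as far as the arm can. A call with a number of a shift or a turn outside -1 to 1 is refused whole. A call with a gripper value outside its range is refused whole. The fingers move at their own pace and stop on an object; "newtons" is the grip in N (left out, the last holds). Time passes only in rows, so rows that repeat a pose let the fingers close. It gives the time, the measured TCP pose, the force, the opening and the grip force at its end, in the units of the state.
- manip.read_state(): the state, without advancing time (a new reading comes with each control period).
- manip.camera(name): name is "side" or "top"; returns a dict with "frame" (400x640x3 uint8, red, green, blue), "range_z" (400x640 float32, mm along the optical axis (not along the pixel's ray), 0 where there is no reading), "vfov" (degrees; the focal length in pixels is half the picture's height over the tangent of half this angle, whatever the lens; pixels are square), "cx", "cy" (the principal point, pixels), "k1" (the pictures are not rectified: a ray, as slopes to the right and down, at radius r is drawn at 1 + k1 r^2 times it, then the intrinsics apply), "cam_to_world" (4x4, takes a point from camera to world coordinates). Camera axes: x right, y down, z forward; pixel columns grow to the right and rows downward; lengths in mm; the calibration is good to about 2 mm. A picture is of the moment at which its call begins.
- manip.sign_off(): hands the job in; it is judged then, once.
The state is a dict: "clock": time; "joints": joint angles; "qd": joint speeds; "effort": joint torques, N m; "eef_pos": TCP position; "eef_rot": TCP orientation; "wrist_force": force on the tool from outside, world axes, zero at the start; "moment": the same for the moment, N m; "finger_gap": finger opening in mm; "finger_force": force on a finger pad.
Only numpy, scipy, OpenCV 4.12 (cv2) and the standard library are available. Lean on these libraries where they do the work, as an engineer would, in place of code of your own. Each camera call takes 0.05 s, during which the arm holds its last target. There are 200 camera calls.

## Task

Pull up the plunger knob on the bonding fixture and slide the clear dust cover fully open. Then take the spring roller from its stand and, pressing steadily but not hard, roll it along the aluminium panel from the hooked end to the free end until the panel lies flush. Press the panel only with the roller, put the roller back on its stand, and leave the multimeter and the air blower undisturbed.

Things in the scene. Friction and masses are not known exactly. Their poses are not given: they have to be found in the camera images.
- fixture: Bonding fixture, fixed: grey base 130 x 360 mm (x, y), a rail along each long side, rail tops 34 mm above the bench. Origin at the centre of its underside; y along its length, z up. The panel's bed is the -y half (centre y = -90 mm); the cover slides from there to the +y half. Between the rails (86 mm apart) all is lower than the panel; the roller's fork stays 15 mm over the panel, clear of the rails.
- cover (a joint): Clear dust cover with aluminium frame, 126 x 160 x 6 mm, underside 35 mm above the bench. 0 = closed over the panel (start), 0.18 = fully open; slides along the fixture's +y with 2 to 4 N and stays where left. Locked at 0 until the plunger is pulled; the plunger travels with it. Fully open, it ends 25 mm beyond the panel's free end.
- plunger (a joint): Spring index plunger on the cover, travel 0 to 0.014 m straight up; 4 N at 0, 7.5 N at the top; springs back when let go. Its pin sits 7 mm deep in a hole of the rail: pull 9 mm or more and keep holding while the cover starts to move; afterwards the pin rides on the rail.
- knob_grip (a point): Centre of the round black plunger knob, 66 mm above the bench when down. Knob 25 mm in diameter (30 mm rim at the top), from 11 mm below to 16 mm above this point; a 20 mm wide barrel below it stands on the cover, whose top is 25 mm below this point. Over the fixture's -x rail, at x = -54 mm and (cover closed) y = -40 mm in the fixture's frame.
- panel: Flat rigid aluminium phone back panel, 74 mm wide (x), 150 mm long (y), 4 mm thick, two round black camera windows near its hooked end. That end is under a lip; the other (free) end stands 5 to 9 mm proud at the start. It tips about the hooked end, goes down when pressed (about 3 N at the free end, more nearer the hook) and stays there. Origin: underside, middle of the hooked end.
- panel_hooked_end (a point): Middle of the upper edge of the panel's hooked end, 22 mm above the bench; y points along the panel towards the free end (150 mm away), x across it.
- panel_free_end (a point): Middle of the upper edge of the panel's free end; 22 mm above the bench when the panel lies flush.
- roller: Spring roller: wooden handle block 60 (x, along the axle) x 26 (y, rolling direction) x 44 mm high on a steel yoke plate 100 x 56 x 8 mm; below it a sprung fork with a rubber wheel 40 mm in diameter, 60 mm wide. Rolls along its own y. Origin: centre of the yoke plate's underside. About 0.35 kg. Grasp the handle across its 26 mm; fingertips may rest on the yoke plate.
- roller_grip (a point): Centre of the roller's wooden handle, 24 mm above the top of the yoke plate. It stands 90 mm above the underside of the wheel when the spring is relaxed; 102 mm above the bench in the stand.
- roller_axle (a point): Centre of the roller's wheel (wheel radius 20 mm), 70 mm below roller_grip when the spring is relaxed. The fork yields upward by up to 12 mm, with 1.5 N plus 1.5 N per mm: pressed 6 mm it gives about 10 N.
- roller_wheel (a joint): Turn of the wheel on its axle (rad), free in both directions, 0 at the start.
- stand_rest (a point): Where roller_grip is when the roller is home on its fixed stand (x along the axle): steel base 118 x 80 mm, two posts 70 mm high. The ends of the yoke plate (along x) rest on the posts' tops between 10 mm high lips (4 mm play each side along x); the wheel hangs 6 mm clear of the base. The stand is left or right of the fixture.
- multimeter_mid (a point): Blue multimeter, 165 x 77 x 98 mm, loose, on the other side of the fixture from the stand; point 30 mm above its underside's centre. Leave it where it is.
- air_blower_mid (a point): Green rubber air blower, 130 x 54 x 52 mm, loose, behind the fixture; point at its middle. Leave it where it is.

How it is judged (in metres and radians):
On the way, in this order (a step that is already met when the one before it is completed fails the run):
1. the dust cover is slid open (at least 165 of 180 mm) (value of joint cover above 0.165 m), for 0.1 s.
2. the roller presses on the hooked end of the panel (axle 5 to 45 mm from that end) with over 4 N (y of roller_axle in the frame of panel_hooked_end between 0.005 and 0.045 m and x of roller_axle in the frame of panel_hooked_end between -0.025 and 0.025 m and contact force between roller and panel above 4 N), for 0.1 s.
3. the roller, its wheel turning (over 0.8 rad so far), presses on the middle of the panel with over 4 N (y of roller_axle in the frame of panel_hooked_end between 0.055 and 0.1 m and x of roller_axle in the frame of panel_hooked_end between -0.025 and 0.025 m and contact force between roller and panel above 4 N and (value of joint roller_wheel above 0.8 rad or value of joint roller_wheel below -0.8 rad)), for 0.1 s.
4. rolled on (wheel turned over 3 rad), the roller presses on the free end (axle over 110 mm from the hooked end) with over 4 N and the panel is flush (y of roller_axle in the frame of panel_hooked_end between 0.11 and 0.16 m and x of roller_axle in the frame of panel_hooked_end between -0.025 and 0.025 m and contact force between roller and panel above 4 N and (value of joint roller_wheel above 3 rad or value of joint roller_wheel below -3 rad) and z of panel_free_end in the frame of fixture below 0.024 m), for 0.1 s.
At the end, for the whole second after the job is handed in: The panel's free end is flush (upper edge at most 24 mm above the bench, i.e. within 2 mm), the cover is open by at least 160 mm, and the roller rests upright (within 0.08 rad) and still in its stand, within 15 mm of its home (z of panel_free_end in the frame of fixture below 0.024 m and value of joint cover above 0.16 m and distance between roller_grip and stand_rest below 0.015 m and angle between roller_grip's own z axis and vertical below 0.08 rad and linear speed of roller below 0.02 m/s); the robot touches nothing.
It fails at once if the panel is touched by the fingers with over 2 N (contact force between the fingers and panel above 2 N).
It fails at once if the roller crushes the panel with over 45 N (contact force between roller and panel above 45 N).
It fails at once if the multimeter is pushed more than 30 mm (distance of multimeter_mid from where it was at the start of the episode above 0.03 m).
It fails at once if the air blower is pushed more than 30 mm (distance of air_blower_mid from where it was at the start of the episode above 0.03 m).
It also fails if it takes over 72 s, if anything falls off the work surface, if the arm or the gripper's body presses on something with over 40 N, if the wrist force passes 120 N, or if a joint passes its speed limit or range.

## Working session

There is one attempt and no reset: what is moved stays moved. The work goes in short steps, Python scripts to look and compute and a tool call to move; the robot and the scene stay as the last step left them, time stands still between calls to the robot, and variables do not carry over. Pictures are saved under pics/ and viewed, at most 10 in all, crops included, and the job is handed in when it is done.

Besides the shell and the picture viewer there is one more tool, called as name([rows], argument=value, ...), one row to a line, values as JSON. servo_tool: Moves the arm, as the interface text tells. Its arguments: {"type":"object","properties":{"motion":{"type":"array"},"newtons":{"type":"number"}},"required":["motion"]}

```bash
ls; mkdir -p pics; cat > h.py <<'E'
import numpy as np, cv2
from cell import manip
def grab(n):
    c=manip.camera(n); f=200/np.tan(np.radians(c["vfov"]/2))
    K=np.array([[f,0,c["cx"]],[0,f,c["cy"]],[0,0,1]]); D=np.array([c["k1"],0,0,0.])
    v,u=np.mgrid[0:400,0:640].astype(float)
    p=cv2.undistortPoints(np.stack([u.ravel(),v.ravel()],1)[:,None],K,D)[:,0]
    z=c["range_z"].ravel()
    P=np.c_[p*z[:,None],z]; T=np.array(c["cam_to_world"])
    W=(P@T[:3,:3].T+T[:3,3]); W[z==0]=np.nan
    return c["frame"],W.reshape(400,640,3),T
def save(f,name): cv2.imwrite("pics/"+name,cv2.cvtColor(f,cv2.COLOR_RGB2BGR))
E
python3 - <<'E'
from h import *
a,W,T=grab("top"); b,W2,T2=grab("side")
save(a,"top0.png"); save(b,"side0.png"); np.savez("d0.npz",W=W,W2=W2,a=a,b=b)
print(T.round(2),T2.round(2)); print(manip.read_state())
E
```

```text
pics
[[-1.00000e-02 -9.80000e-01  1.80000e-01  3.84670e+02]
 [-1.00000e+00  1.00000e-02  1.00000e-02  6.03000e+00]
 [-1.00000e-02 -1.80000e-01 -9.80000e-01  1.18796e+03]
 [ 0.00000e+00  0.00000e+00  0.00000e+00  1.00000e+00]] [[-8.1000e-01 -3.1000e-01  5.0000e-01  1.0800e+00]
 [-5.9000e-01  4.0000e-01 -7.0000e-01  8.4262e+02]
 [ 1.0000e-02 -8.6000e-01 -5.0000e-01  6.8416e+02]
 [ 0.0000e+00  0.0000e+00  0.0000e+00  1.0000e+00]]
{'clock': 0.1, 'joints': array([-1.36361581e+00,  3.00424741e-01,  1.52150197e+00, -2.77892157e-05,
        1.32069448e+00, -6.65922530e-02]), 'qd': array([ 0.00038042,  0.00043785, -0.00226243,  0.00052663,  0.00155915,
       -0.00037128]), 'effort': array([-6.68748617e-04, -5.32647371e+01, -3.53284192e+01,  7.08742091e-02,
        2.35048332e-02, -6.08341861e-05]), 'eef_pos': array([ 148.64830012, -529.29460457,  204.94522438]), 'eef_rot': array([-3.14056461e+00, -4.15838762e-05,  2.73779636e-01]), 'wrist_force': array([0.1930655 , 0.57518945, 0.1135524 ]), 'moment': array([-0.0194531 , -0.02732014, -0.01283198]), 'finger_force': 0.0, 'finger_gap': 93.9215990842466}
```

View pics/top0.png

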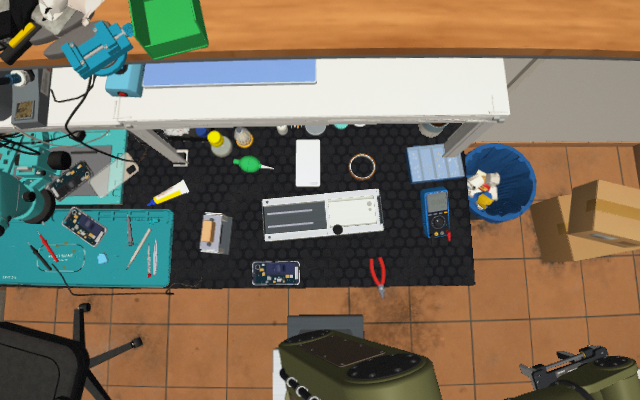

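View pics/side0.png

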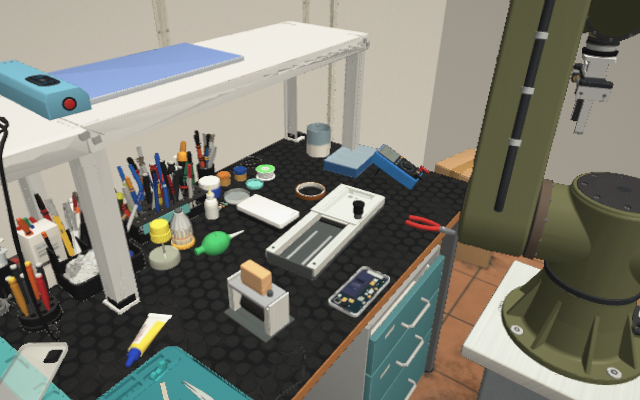

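The top view shows the fixture at px (263–383, 190–240), with its cover on the right (world −y) and the knob at (338,229). The stand and roller are at (215,232), the multimeter at (436,213) and the blower at (248,164). The side view agrees with this layout.

```bash
python3 - <<'E'
from h import *
d=np.load("d0.npz")
def rect(P):
    r=cv2.minAreaRect(P[:,:2].astype(np.float32)); return np.round(r[0],1),np.round(r[1],1),round(r[2],2)
W=d["W"];S=d["W2"]
for n,X in (("top",W),("side",S)):
    P=X.reshape(-1,3); P=P[~np.isnan(P[:,0])]
    if n=="top":
        for (v,u) in ((229,338),(210,285),(232,215),(100,300),(128,300)): print(v,u,X[v,u].round(1))
    k=W[229,338]; f=W[215,322]; r=W[232,208]
    def near(c,rad): return P[np.hypot(P[:,0]-c[0],P[:,1]-c[1])<rad]
    q=near(f,215); q=q[(q[:,2]>28)&(q[:,2]<48)]; print(n,"fix",rect(q),len(q))
    q=near(k,40); q=q[(q[:,2]>72)&(q[:,2]<100)]; print(n,"knob",rect(q),q.mean(0).round(1),q[:,2].max())
    q=near(r,90); h=q[(q[:,2]>108)&(q[:,2]<140)]; print(n,"handle",rect(h),h.mean(0).round(1),len(h),np.percentile(h[:,2],95))
    h=q[(q[:,2]>68)&(q[:,2]<95)]; print(n,"yoke",rect(h),h.mean(0).round(1),len(h))
    q=near(f,215); q=q[(q[:,2]>50)]; print("high", q[:,2].max())
E
```

```text
229 338 [497.8 -38.8  84. ]
210 285 [565.8 121.2  16.2]
232 215 [493.7 319.7  79.8]
100 300 [759.1  52.5 383.5]
128 300 [8.389e+02 7.490e+01 4.000e-01]
top fix (array([623.3,  12.9]), array([280.5, 366.4]), 4.45) 3940
top knob (array([497.9, -37.5]), array([26.6, 27.1]), 44.16) [497.8 -37.4  83.6] 87.73420122995185
top handle (array([494.3, 332. ]), array([27.4, 60.7]), 84.01) [492.7 330.9 122. ] 215 126.06862491722602
top yoke (array([494.3, 333.7]), array([ 55.4, 116.7]), 85.7) [492.1 327.5  79.9] 486
high 656.3874409546911
side fix (array([621.5,  17.1]), array([282.7, 362.3]), 4.83) 3450
side knob (array([496.2, -35.4]), array([26.5, 29.8]), 33.15) [495.  -33.4  80.8] 85.25635769643134
side handle (array([491.9, 334.6]), array([26.6, 60.9]), 84.66) [488.5 338.1 119.4] 441 123.91845944950262
side yoke (array([494. , 334.9]), array([ 58.2, 120.8]), 86.21) [480.6 344.3  79.3] 1105
high 385.6236349003896
```

```bash
python3 - <<'E'
from h import *
d=np.load("d0.npz")
for n,X in (("top",d["W"]),("side",d["W2"])):
    m=((X[...,2]>26)&(X[...,2]<48)&(np.hypot(X[...,0]-548,X[...,1]-8)<210)&(X[...,0]<640)&(X[...,0]>470)).astype(np.uint8)
    N,L,st,_=cv2.connectedComponentsWithStats(m); i=1+st[1:,4].argmax()
    q=X[L==i]; r=cv2.minAreaRect(q[:,:2].astype(np.float32)); print(n,r)
    for c in (100,-100):   # long-edge fits by centre of cover / end
        pass
X=d["W"]; print("mm",X[213,430:445:7].round(0))
E
```

```text
top ((548.5993041992188, 7.04327392578125), (130.5524139404297, 366.4461975097656), 4.425534725189209)
side ((546.576171875, 10.815017700195312), (132.25596618652344, 363.1690979003906), 4.510721683502197)
mm [[ 542. -311.   73.]
 [ 543. -335.   65.]
 [ 543. -355.   65.]]
```

servo_tool([
  [[0.3,0.45,0.1,0,0,-0.02,0],[0.696,0.985,0,0,0,-0.062,0],[0.696,0.985,0,0,0,-0.062,0],[0.696,0.985,0,0,0,-0.062,0],[0.696,0.985,0,0,0,-0.062,0],[0.696,0.985,0,0,0,-0.062,0],[0.696,0.985,0,0,0,-0.062,0],[0.696,0.985,0,0,0,-0.062,0],[0.696,0.985,0,0,0,-0.062,0],[0.696,0.985,0,0,0,-0.062,0]],
], newtons=30)

```text
clock: 1.1
eef_pos: [437.2, -119.8, 207.1]
eef_rot: [3.142, -0.0, 0.079]
wrist_force: [0.9, -0.5, -0.0]
finger_gap: 93.9
finger_force: 0.0
```

servo_tool([
  [[0,0,0,0,0,0,0],[0,0,0,0,0,0,0]],
])

```text
clock: 1.3
eef_pos: [436.6, -121.0, 206.8]
eef_rot: [-3.141, 0.001, 0.081]
wrist_force: [-0.3, 0.5, 0.0]
finger_gap: 94.1
finger_force: 0.0
```

servo_tool([
  [[0.121,0.168,0,0,0,0,0.3],[0.121,0.168,0,0,0,0,0.3],[0.121,0.168,0,0,0,0,0.3],[0.121,0.168,-0.1,0,0,0,0.3],[0.121,0.168,-0.18,0,0,0,0.3],[0.121,0.168,-0.18,0,0,0,0.3],[0.121,0.168,-0.18,0,0,0,0.3]],
])

```text
clock: 2.0
eef_pos: [497.0, -39.0, 118.2]
eef_rot: [3.142, 0.0, 0.077]
wrist_force: [-0.6, 0.7, 0.3]
finger_gap: 66.0
finger_force: 0.0
```

```bash
python3 - <<'E'
from h import *
a,W,T=grab("side"); save(cv2.resize(a[120:300,260:480],None,fx=3,fy=3),"s1.png"); s=manip.read_state(); print(s["eef_pos"],s["finger_gap"])
E
```

```text
[497.70603129 -38.86923586 119.21855816] 65.73890955704647
```

View pics/s1.png

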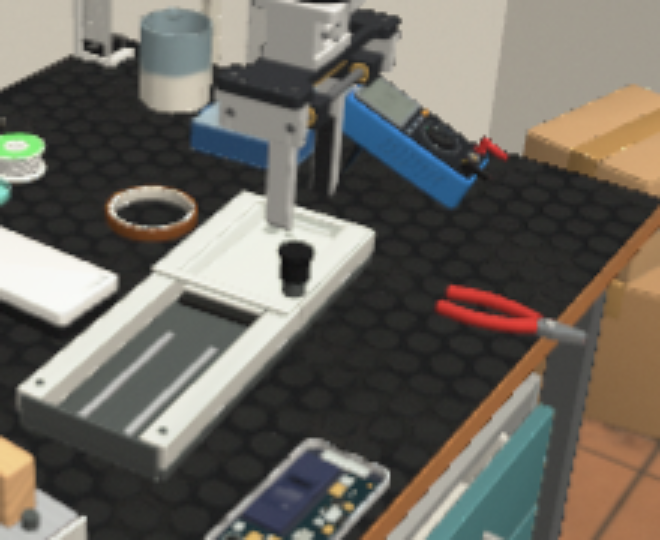

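servo_tool([
  [[0,0.004,-0.08,0,0,0,0.3],[0,0.004,-0.142,0,0,0,0.3],[0,0.004,-0.142,0,0,0,0.3],[0,0.004,-0.142,0,0,0,1],[0,0.004,-0.142,0,0,0,1],[0,0.004,-0.142,0,0,0,1],[0,0.004,-0.142,0,0,0,1],[0,0.004,-0.142,0,0,0,1]],
], newtons=30)

```text
clock: 2.85
eef_pos: [497.3, -35.9, 46.8]
eef_rot: [3.141, -0.001, 0.079]
wrist_force: [-0.5, -0.9, 1.6]
finger_gap: 29.2
finger_force: 10.2
```

servo_tool([
  [[0,0,0,0,0,0,1],[0,0,0,0,0,0,1],[0,0,0.008,0,0,0,1],[0,0,0.016,0,0,0,1],[0,0,0.024,0,0,0,1],[0,0,0.024,0,0,0,1]],
], newtons=40)

```text
clock: 3.45
eef_pos: [497.1, -35.8, 58.4]
eef_rot: [3.142, -0.0, 0.079]
wrist_force: [4.3, -1.2, -7.8]
finger_gap: 27.9
finger_force: 40.0
```

servo_tool([
  [[-0.001,0.012,0.024,0,0,0,1],[-0.004,0.05,0.024,0,0,0,1],[-0.008,0.1,0.024,0,0,0,1],[-0.012,0.15,0.024,0,0,0,1],[-0.016,0.2,0.024,0,0,0,1],[-0.019,0.25,0.024,0,0,0,1],[-0.023,0.3,0.024,0,0,0,1],[-0.026,0.34,0.024,0,0,0,1],[-0.028,0.356,0.024,0,0,0,1],[-0.028,0.36,0.024,0,0,0,1]],
])

```text
clock: 4.45
eef_pos: [480.7, 143.2, 68.7]
eef_rot: [3.138, 0.006, 0.08]
wrist_force: [-5.3, -20.4, -7.0]
finger_gap: 28.0
finger_force: 40.0
```

servo_tool([
  [[0,0,-0.02,0,0,0,1],[0,0,-0.03,0,0,0,0.4],[0,0,-0.03,0,0,0,0.4],[0,0,-0.03,0,0,0,0.4],[0,0,0.05,0,0,0,0.4],[0,0,0.14,0,0,0,0.4],[0,0,0.22,0,0,0,0.4]],
])

```text
clock: 5.15
eef_pos: [482.8, 144.4, 182.5]
eef_rot: [-3.141, -0.001, 0.079]
wrist_force: [-0.5, 0.3, -0.0]
finger_gap: 56.2
finger_force: 0.0
```

servo_tool([
  [[0,0.1,0.02,0,0,-0.03,0.3],[0,0.2,0.02,0,0,-0.053,0.3],[0.026,0.34,0.02,0,0,-0.053,0.3],[0.026,0.38,0.02,0,0,-0.053,0.3],[0.026,0.38,0.02,0,0,-0.053,0.3],[0.026,0.38,0.02,0,0,-0.053,0.3]],
])

```text
clock: 5.75
eef_pos: [495.5, 334.7, 189.9]
eef_rot: [3.141, 0.001, -0.086]
wrist_force: [0.1, -0.0, -0.4]
finger_gap: 66.2
finger_force: 0.0
```

```bash
python3 - <<'E'
from h import *
b,S,T=grab("side"); a,W,T=grab("top"); np.savez("d1.npz",W=W,S=S,a=a,b=b)
save(np.vstack([cv2.resize(a[170:260,160:420],None,fx=2.5,fy=2.5),cv2.resize(b[130:350,180:480],(650,375))]),"s2.png"); print(manip.read_state())
for n,X in (("t",W),("s",S)):
    P=X.reshape(-1,3); q=P[(np.hypot(P[:,0]-483,P[:,1]-142)<30)&(P[:,2]>55)&(P[:,2]<100)]; print(n,"knob",len(q),cv2.minAreaRect(q[:,:2].astype(np.float32)),q[:,2].max())
    c,s=np.cos(.078),np.sin(.078); D=P-[547.7,8,0]; x=D[:,0]*c+D[:,1]*s; y=-D[:,0]*s+D[:,1]*c
    for y0 in range(-170,20,10):
        k=(abs(x)<15)&(abs(y-y0)<4); print(y0,np.nanmedian(P[k,2]).round(1),end="; ")
    print()
E
```

```text
{'clock': 5.85, 'joints': array([ 5.30547877e-01,  4.17957892e-01,  1.39703482e+00, -5.26857157e-05,
        1.32670195e+00,  2.18943759e+00]), 'qd': array([-0.01135656, -0.00836087,  0.00252079, -0.00143613, -0.00225218,
        0.00229808]), 'effort': array([ 1.16186231e+00, -5.92355490e+01, -3.56604302e+01,  2.55583393e-03,
       -6.85545173e-02,  6.02073982e-03]), 'eef_pos': array([495.97588851, 333.38311508, 190.36813033]), 'eef_rot': array([ 3.14149185e+00,  5.34567591e-05, -8.80806523e-02]), 'wrist_force': array([ 0.18370789, -0.06798936,  1.14492851]), 'moment': array([ 0.02048101,  0.04683635, -0.04208205]), 'finger_force': 0.0, 'finger_gap': 65.71604670040632}
t knob 85 ((483.6441345214844, 142.64422607421875), (29.685091018676758, 26.35800552368164), 86.68155670166016) 95.87248819171873
-170 24.3; -160 23.4; -150 23.3; -140 24.6; -130 25.5; -120 25.5; -110 24.9; -100 26.5; -90 27.4; -80 27.8; -70 28.3; -60 29.5; -50 28.4; -40 29.1; -30 30.3; -20 29.0; -10 14.0; 0 13.5; 10 41.5; 
s knob 200 ((481.8935546875, 143.08795166015625), (27.778230667114258, 30.039871215820312), 35.993499755859375) 92.90169614697913
-170 23.6; -160 23.1; -150 24.1; -140 24.2; -130 24.1; -120 24.7; -110 25.8; -100 25.6; -90 26.3; -80 27.4; -70 27.3; -60 27.4; -50 28.5; -40 27.9; -30 28.4; -20 28.3; -10 nan; 0 nan; 10 41.7;
  return np.nanmean(a, axis, out=out, keepdims=keepdims)
```

View pics/s2.png

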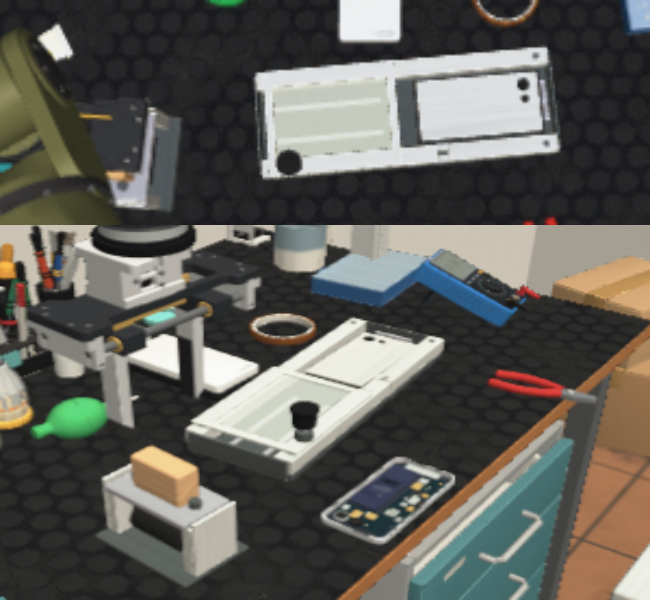

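The cover is fully open (knob at about y=143, cover edge at fixture y=+10), the panel is exposed, and the gripper is above the roller. Next is the roller grasp.

servo_tool([
  [[-0.005,0,-0.08,0,0,0,0.3],[-0.005,0,-0.16,0,0,0,0.3],[-0.005,0,-0.2,0,0,0,0.3],[-0.005,0,-0.214,0,0,0,0.3],[-0.005,0,-0.214,0,0,0,0.8],[-0.005,0,-0.214,0,0,0,1],[-0.005,0,-0.214,0,0,0,1],[-0.005,0,-0.214,0,0,0,1],[-0.005,0,-0.214,0,0,0,1],[-0.005,0,-0.214,0,0,0,1]],
], newtons=45)

```text
clock: 6.85
eef_pos: [493.7, 334.3, 83.6]
eef_rot: [-3.141, -0.001, -0.087]
wrist_force: [-0.4, -1.4, 3.7]
finger_gap: 25.6
finger_force: 45.0
```

servo_tool([
  [[0,0,0,0,0,0,1]],
])

```text
clock: 6.95
eef_pos: [493.6, 334.3, 83.6]
eef_rot: [-3.141, -0.0, -0.087]
wrist_force: [-1.6, -1.6, 5.6]
finger_gap: 25.7
finger_force: 45.0
```

servo_tool([
  [[0,0,0.03,0,0,0,1],[0,0,0.08,0,0,0,1],[0,0,0.15,0,0,0,1],[0,0,0.22,0,0,0,1],[0.01,-0.06,0.22,0,0,0,1],[0.02,-0.14,0.22,0,0,0,1],[0.03,-0.22,0.22,0,0,0.01,1],[0.04,-0.3,0.22,0,0,0.02,1],[0.055,-0.38,0.22,0,0,0.03,1],[0.065,-0.46,0.22,0,0,0.04,1]],
])

```text
clock: 7.95
eef_pos: [526.0, 102.7, 193.8]
eef_rot: [-3.141, -0.0, 0.04]
wrist_force: [1.3, 0.7, -3.5]
finger_gap: 25.7
finger_force: 45.0
```

servo_tool([
  [[0.01,-0.08,0,0,0,0.01,1],[0.02,-0.16,0,0,0,0.012,1],[0.03,-0.24,0,0,0,0.012,1],[0.04,-0.32,0,0,0,0.012,1],[0.055,-0.4,0,0,0,0.012,1],[0.066,-0.46,0,0,0,0.012,1],[0.066,-0.478,0,0,0,0.012,1],[0.066,-0.478,0,0,0,0.012,1],[0.066,-0.478,0,0,0,0.012,1]],
])

```text
clock: 8.85
eef_pos: [558.8, -133.9, 193.3]
eef_rot: [-3.141, 0.0, 0.076]
wrist_force: [-0.1, 0.3, -4.1]
finger_gap: 25.6
finger_force: 45.0
```

```bash
python3 - <<'E'
from h import *
b,S,T=grab("side"); save(cv2.resize(b[60:300,220:480],None,fx=2.3,fy=2.3),"s3.png"); s=manip.read_state();print(s["eef_pos"],s["eef_rot"],s["wrist_force"],s["finger_gap"])
E
```

```text
[ 558.93547376 -133.57786271  193.38505575] [-3.14131948e+00  1.69382466e-05  7.68716876e-02] [ 1.0237858  -0.3073916  -3.60895189] 25.69263227984129
```

View pics/s3.png

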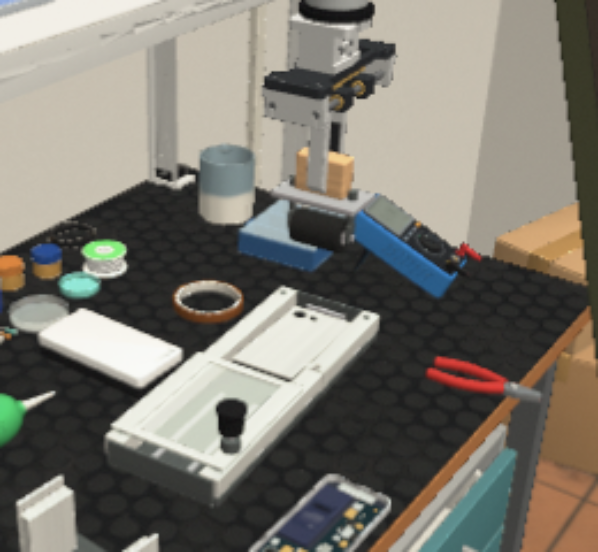

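servo_tool([
  [[0,0,-0.08,0,0,0,1],[0,0,-0.15,0,0,0,1],[0,0,-0.185,0,0,0,1],[0,0,-0.196,0,0,0,1],[0,0,-0.202,0,0,0,1],[0,0,-0.206,0,0,0,1],[0,0,-0.206,0,0,0,1],[0,0,-0.206,0,0,0,1]],
])

```text
clock: 9.7
eef_pos: [559.6, -134.9, 91.4]
eef_rot: [3.141, -0.002, 0.076]
wrist_force: [-1.6, -0.9, 3.0]
finger_gap: 26.3
finger_force: 45.0
```

servo_tool([
  [[0,0,-0.004,0,0,0,1],[0,0,-0.008,0,0,0,1],[0,0,-0.008,0,0,0,1],[0,0,-0.008,0,0,0,1]],
])

```text
clock: 10.1
eef_pos: [559.6, -135.1, 87.3]
eef_rot: [3.141, -0.002, 0.076]
wrist_force: [-2.3, -0.8, 10.0]
finger_gap: 25.3
finger_force: 45.0
```

servo_tool([
  [[-0.001,0.012,0,0,0,0,1],[-0.002,0.024,0,0,0,0,1],[-0.003,0.036,0,0,0,0,1],[-0.004,0.048,0,0,0,0,1],[-0.005,0.06,0,0,0,0,1],[-0.006,0.072,0,0,0,0,1],[-0.007,0.084,0,0,0,0,1],[-0.008,0.096,0,0,0,0,1],[-0.008,0.108,0,0,0,0,1],[-0.008,0.108,0,0,0,0,1]],
])

```text
clock: 11.1
eef_pos: [555.4, -80.3, 87.1]
eef_rot: [3.141, -0.001, 0.076]
wrist_force: [-3.8, 0.5, 7.8]
finger_gap: 25.5
finger_force: 45.0
```

servo_tool([
  [[-0.001,0.012,0,0,0,0,1],[-0.002,0.024,0,0,0,0,1],[-0.003,0.036,0,0,0,0,1],[-0.004,0.048,0,0,0,0,1],[-0.005,0.06,0,0,0,0,1],[-0.006,0.072,0,0,0,0,1],[-0.007,0.084,0,0,0,0,1],[-0.008,0.096,0,0,0,0,1],[-0.008,0.108,0,0,0,0,1],[-0.008,0.108,0,0,0,0,1]],
])

```text
clock: 12.1
eef_pos: [551.3, -26.2, 87.0]
eef_rot: [3.142, -0.001, 0.076]
wrist_force: [-3.8, 0.0, 7.5]
finger_gap: 25.4
finger_force: 45.0
```

servo_tool([
  [[0,0,0,0,0,0,1],[0,0,0,0,0,0,1],[0,0,0,0,0,0,1]],
])

```text
clock: 12.4
eef_pos: [551.3, -26.7, 87.0]
eef_rot: [3.142, -0.001, 0.076]
wrist_force: [-5.5, 0.1, 8.4]
finger_gap: 25.5
finger_force: 45.0
```

servo_tool([
  [[0,0,0.05,0,0,0,1],[0,0,0.13,0,0,0,1],[0,0,0.22,0,0,0,1],[-0.01,0.08,0.22,0,0,0,1],[-0.025,0.16,0.22,0,0,-0.01,1],[-0.04,0.24,0.22,0,0,-0.02,1],[-0.055,0.32,0.22,0,0,-0.03,1],[-0.07,0.4,0.22,0,0,-0.04,1],[-0.08,0.48,0.22,0,0,-0.052,1],[-0.09,0.5,0.22,0,0,-0.052,1]],
])

```text
clock: 13.4
eef_pos: [505.2, 226.5, 195.8]
eef_rot: [-3.141, 0.0, -0.086]
wrist_force: [0.5, -0.8, -3.9]
finger_gap: 25.8
finger_force: 45.0
```

```bash
python3 - <<'E'
from h import *
b,S,T=grab("side"); a,X,T=grab("top"); s=manip.read_state();print(s["eef_pos"],s["eef_rot"],s["wrist_force"],s["finger_gap"])
for X in (X,S):
    P=X.reshape(-1,3); c,s=np.cos(.078),np.sin(.078); D=P-[547.7,8,0]; x=D[:,0]*c+D[:,1]*s; y=-D[:,0]*s+D[:,1]*c
    for y0 in range(-160,20,15): print(y0,np.nanmedian(P[(abs(x)<15)&(abs(y-y0)<4),2]).round(1),end="; ")
    print()
E
```

```text
[505.35272334 224.53595322 195.73306516] [-3.14153837e+00  4.93604614e-04 -8.47797126e-02] [ 0.44817375 -0.45696955 -3.54715545] 26.170484552503222
-160 23.6; -145 24.0; -130 23.0; -115 24.7; -100 23.4; -85 23.1; -70 23.4; -55 23.5; -40 23.2; -25 23.6; -10 14.9; 5 12.6; 
-160 22.3; -145 22.9; -130 22.6; -115 22.4; -100 22.5; -85 22.6; -70 22.4; -55 23.4; -40 22.8; -25 22.8; -10 nan; 5 39.2;
  return np.nanmean(a, axis, out=out, keepdims=keepdims)
```

servo_tool([
  [[-0.01,0.08,0,0,0,0,1],[-0.02,0.16,0,0,0,0,1],[-0.0235,0.21,0,0,0,0,1],[-0.0235,0.2195,0,0,0,0,1],[-0.0235,0.2195,-0.08,0,0,0,1],[-0.0235,0.2195,-0.16,0,0,0,1],[-0.0235,0.2195,-0.17,0,0,0,1],[-0.0235,0.2195,-0.17,0,0,0,1],[-0.0235,0.2195,-0.17,0,0,0,1]],
])

```text
clock: 14.4
eef_pos: [495.5, 332.9, 113.5]
eef_rot: [-3.14, -0.003, -0.088]
wrist_force: [0.2, 0.4, -2.8]
finger_gap: 25.5
finger_force: 45.0
```

servo_tool([
  [[-0.001,0.001,0,0,0,0,1],[-0.001,0.001,0,0,0,0,1]],
])

```text
clock: 14.6
eef_pos: [494.3, 333.7, 112.6]
eef_rot: [-3.14, -0.002, -0.088]
wrist_force: [-0.6, 0.6, -3.4]
finger_gap: 25.8
finger_force: 45.0
```

```bash
python3 - <<'E'
from h import *
b,S,T=grab("side"); save(cv2.resize(b[180:360,180:340],None,fx=3.3,fy=3.3),"s4.png"); s=manip.read_state();print(s["eef_pos"],s["eef_rot"],s["wrist_force"],s["finger_gap"])
E
```

```text
[494.13405482 333.67776378 112.29702184] [-3.14060151e+00 -1.38076369e-03 -8.73985915e-02] [-0.09544832  0.28651788 -4.61838485] 25.87514161186587
```

View pics/s4.png

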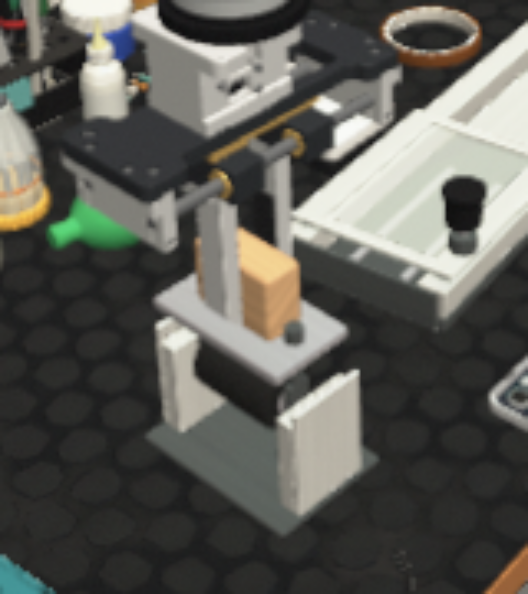

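The roller hangs square over the stand, with the plate at (250,310) between the posts at (180,380) and (330,430). I'll lower it now.

servo_tool([
  [[-0.001,0.001,-0.015,0,0,0,1],[-0.001,0.001,-0.03,0,0,0,1],[-0.001,0.001,-0.042,0,0,0,1],[-0.001,0.001,-0.05,0,0,0,1],[-0.001,0.001,-0.055,0,0,0,1],[-0.001,0.001,-0.055,0,0,0,1],[-0.001,0.001,-0.055,0,0,0,1]],
])

```text
clock: 15.35
eef_pos: [493.3, 334.0, 83.7]
eef_rot: [-3.141, -0.0, -0.087]
wrist_force: [-0.9, 0.2, -3.1]
finger_gap: 26.0
finger_force: 45.0
```

servo_tool([
  [[0,0,-0.001,0,0,0,1],[0,0,-0.002,0,0,0,1],[0,0,-0.002,0,0,0,1]],
])

```text
clock: 15.65
eef_pos: [493.4, 334.0, 83.6]
eef_rot: [-3.141, -0.001, -0.087]
wrist_force: [-6.1, -2.5, 7.3]
finger_gap: 25.7
finger_force: 45.0
```

Seated. Next I release and retreat.

servo_tool([
  [[0,0,0,0,0,0,0.6],[0,0,0,0,0,0,0.4],[0,0,0,0,0,0,0.4],[0,0,0.03,0,0,0,0.4],[0,0,0.1,0,0,0,0.4],[0,0,0.19,0,0,0,0.4],[0,-0.08,0.25,0,0,0,0.4],[0,-0.16,0.25,0,0,0,0.4],[0,-0.24,0.25,0,0,0,0.4],[0,-0.24,0.25,0,0,0,0.4]],
])

```text
clock: 16.65
eef_pos: [493.5, 210.7, 209.3]
eef_rot: [-3.141, -0.002, -0.091]
wrist_force: [-1.0, -1.5, 0.5]
finger_gap: 56.2
finger_force: 0.0
```

servo_tool([
  [[0,0,0,0,0,0,0.4],[0,0,0,0,0,0,0.4],[0,0,0,0,0,0,0.4]],
])

```text
clock: 16.95
eef_pos: [493.2, 214.9, 207.7]
eef_rot: [-3.142, 0.0, -0.086]
wrist_force: [0.7, -0.2, -0.6]
finger_gap: 56.6
finger_force: 0.0
```

```bash
python3 - <<'E'
from h import *
b,S,T=grab("side"); save(cv2.resize(b[180:360,180:400],None,fx=3,fy=3),"s5.png"); print(manip.read_state()["eef_pos"])
P=S.reshape(-1,3); q=P[(np.hypot(P[:,0]-493,P[:,1]-334)<60)&(P[:,2]>108)&(P[:,2]<140)]; print(cv2.minAreaRect(q[:,:2].astype(np.float32)),np.percentile(q[:,2],95))
E
```

```text
[493.13311946 214.85944823 207.60337406]
((492.6344299316406, 334.9634094238281), (27.0952205657959, 62.013771057128906), 85.72695922851562) 123.63740474542692
```

View pics/s5.png

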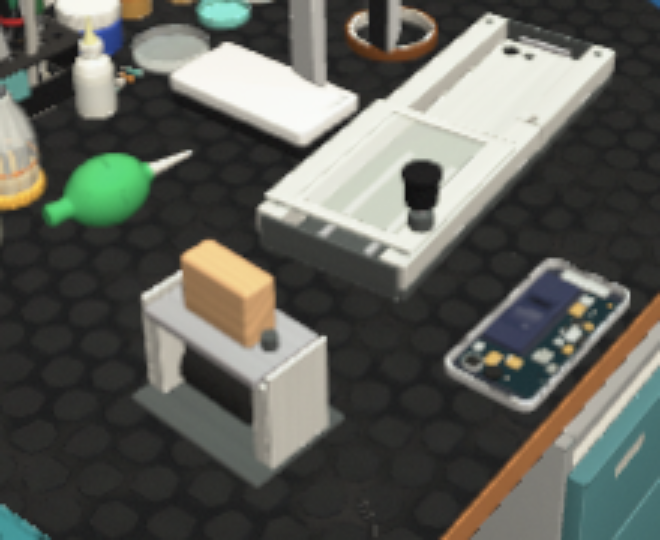

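The roller is upright in its stand, with its plate between the lips at (240,330). The cover is open and the panel is flush.

```bash
python3 -c "
from cell import manip
print(manip.sign_off())"
```

```text
the job is handed in; nothing more can be done
None
```

I handed the job in at about 17 s. By my camera and force readings, the cover is fully open, the panel lies flush, the roller is back upright on its stand, and the multimeter and blower weren't touched; sign-off returned no verdict.

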